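# Open the dial lock of the sample safe and present it

## Robot

A 7-joint arm with a two-finger parallel gripper is mounted at the origin on a cart in front of the work surface, level with it; the furniture and walls round the work are solid. World frame = base frame: x ahead of the robot, y to its left, z up, the work surface at z = 0. Lengths are in m, angles in rad, forces in N, time in s.
With the tool pointing down it reaches from about 0.4 to 0.85 m from the base axis. Payload 10.4 kg.
Tool frame: the origin (TCP) lies at the centre of the arm's flange, where the gripper is bolted on; the fingertips stand 182 mm ahead of it and the grasp point (between the pads) lies 164 mm ahead of it; z points along the fingers, y is the line along which they close (so a half turn about z gives the same grasp; the last joint's range is limited). The gripper opens to 87 mm and grips with 3 to 60 N. Pads are 19 mm wide; open, the fingers measure 117 mm over their backs; the gripper's body (75 mm by 190 mm) begins 51 mm behind the grasp point.
Start: joints at [-1.157, 0.332, -0.065, 1.46, 0.022, 1.35, -0.088], TCP at [0.264, 0.566, 0.405] pointing down, gripper open.
Joint ranges: [-2.6, 2.6], [-0.5, 2.12], [-1.47, 1.34], [0.16, 2.42], [-1.27, 4.41], [0.06, 2.06], [-2.6, 2.6]. Speed limits (rad/s): [2.22, 2.22, 2.79, 2.79, 3.14, 3.14, 3.14].

## Interface

Orientations are given as a unit quaternion [x, y, z, w].
In Python, from bench import r, eyes, job gives the robot as it stands. The module is installed in compiled form; this text tells all that it offers.
- The arm moves only by the shell command python3 -m inch 'ROWS' [OPENING] [FORCE]. ROWS is JSON, a list of rows, each a list of 6 numbers: the shift along the tool's x, y, z normalised to -1 to 1, where 1 is 4 cm, then the turn, a rotation vector about the tool's x, y, z normalised to -1 to 1, where 1 is 0.12 rad. In form: [[x, y, z, wx, wy, wz], ...]. A call has exactly 5 rows; each row shifts and turns the commanded pose from where the row before left it, along the tool's axes as they then stand; what a row does not reach is not made up. A row lasts 1/12 s, in which the tool goes at most 41.7 mm and 7.16 degrees, less where a joint would pass 70% of its speed; a pose out of reach is approached as far as the arm can. A call with a number of a shift or a turn outside -1 to 1 is refused whole. A call with a gripper value outside its range is refused whole. OPENING is the gripper command: -1 is shut, 1 is fully open, values between are in proportion, set as the call begins (- or left out, the last holds). The fingers move at their own pace and stop on an object; FORCE is the grip in N (left out, the last holds). Time passes only in rows, so rows that do not move let the fingers close, or fill a call up. It gives the time, the measured TCP pose, the force, the opening and the grip force at its end, in the units of the state.
- r.read_state(): the state, without advancing time (a new reading comes with each control period).
- eyes.camera(name): name is "scene" or "top" or "wrist"; returns a dict with "pixels" (420x560x3 uint8, red, green, blue), "fx", "fy", "cx", "cy" (pixels), "extrinsics" (4x4, takes a point from camera to world coordinates). Camera axes: x right, y down, z forward; pixel columns grow to the right and rows downward; lengths in m; the calibration is good to about 2 mm. A picture is of the moment at which its call begins. There is no depth.
- job.close_job(): hands the job in; it is judged then, once.
The state is a dict: "time": time; "joint_positions": joint angles; "joint_vel": joint speeds; "joint_torque": joint torques, N m; "ee_pos": TCP position; "eef_rot": TCP orientation; "ft_force": force on the tool from outside, world axes, zero at the start; "torque": the same for the moment, N m; "width": finger opening in m; "grip_force": force on a finger pad.
Only numpy, scipy, OpenCV 4.12 (cv2) and the standard library are available. Lean on these libraries where they do the work, as an engineer would, in place of code of your own. Each camera call takes 0.05 s, during which the arm holds its last target. There are 200 camera calls.

## Task

Open the combination lock that secures the low sample safe: turn its dial, feeling the notch clicks, until the pointer sits in the notch at the index rib, then pull the shackle up open. Draw the opened lock backwards out from under the staple, dial end first, and present it: finish while still holding it in the gripper, open, level and still, its underside at least 16 cm above the table and clear of the safe. Leave the dropper bottle, the specimen cup and the timer where they stand.

Things in the scene. Friction and masses are not known exactly. Their poses are not given: they have to be found in the camera images.
- safe: fixed flat safe, grey steel, white lid, 246 x 156 x 45 mm; origin: centre of its underside, on the table; x from the dial end to the staple end. On the lid a saddle plate (top z 50 mm), cheeks (inner faces y +-32, x -75 to 75, top z 65 mm) and an end stop (x 70.5 mm): the lock lies in this channel, can slide out to -x, and can be lifted once clear of the staple.
- staple_mid (a point): middle of the staple's fixed horizontal steel bar, 8 mm thick, along the safe's y at x = 36 mm, its centre 93.5 mm above the table, 3.5 mm free above the lock's body; carried by posts at y = +-40 mm. The bar passes through the shackle's U, midway between its legs.
- lock: loose lock, dark steel body 136 x 60 x 36 mm in the saddle, about 0.42 kg; origin: centre of its underside, z up, x along its length as the safe's: dial axis at x = -36 mm, shackle's U centred at x = +36 mm. Mass centre about 18 mm from the shackle's middle towards the dial. Starts aligned with the safe, at its origin within 1 mm, body top 86 mm above the table.
- dial_knob (a joint): dial angle (rad), positive anticlockwise from above; 0 = pointer at the index rib, pointing along the lock's +x to the shackle: there the lock opens (within about 0.15). Ten notches, 0.628 rad apart; a spring ball pulls the dial into the nearest one when let go (about 0.1 N m). Stops at -0.9 and +3.4. Starts two to four notches anticlockwise of the index: turn it clockwise.
- dial_grip (a point): point on the dial's axis at the height to grip, 65 mm above the lock's underside. Light metal disc 48 mm across, 6 mm high, with an upright black bar grip on it 34 mm long, 11 mm thick, 27 mm high (top 69 mm above the lock's underside); x along the bar to the pointer, y across the bar.
- pointer_tip (a point): tip of the black pointer nose at one end of the dial's bar grip, 23.5 mm from the dial's axis; a light line on the bar's top marks the same end. The index rib is a small raised light metal rib on the lock's top between dial and shackle, 30 mm from the dial's axis.
- shackle_bow (a joint): how far the shackle is drawn out (m): 0 shut, 0.032 open at its stop. Slides straight up with about 1.5 N of friction and stays where left; blocked unless the pointer is in the index notch. The toe leg leaves the body at 0.012; the staple bar can pass under it above about 0.025.
- bow_mid (a point): middle of the shackle's straight top bar: round steel, 9 mm thick, 26 mm straight along the lock's x, centre 44 mm above the body's top when shut (130 mm above the table). Legs 20 mm either side along x: the heel leg (dial side) stays in the body, the toe leg (far side) comes free.
- dropper_bottle: bystander: brown dropper bottle with black rubber top, 27 mm across and 98 mm high; origin at the centre of its underside. To be left alone.
- specimen_cup: bystander: specimen cup with screw lid, 50 mm across, 63 mm high; origin at the centre of its underside. To be left alone.
- timer: bystander: flat bench timer 62 x 62 x 18 mm; origin at the centre of its underside. To be left alone.
Not all that is in view belongs to the job. Of the things that look like the lock, the smaller one is meant.

How it is judged:
By the outcome, as a careful person would: the job done as asked, in the order asked, and still so for the second after the job is handed in, while the arm keeps its last pose, push and grip.
It also fails if it takes over 58 s, if anything falls off the work surface, if the arm or the gripper's body presses on something with over 40 N, if the wrist force passes 120 N, or if a joint passes its speed limit or range.

## Working session

There is one attempt and no reset: what is moved stays moved. The work goes in short steps, Python scripts to look and compute and a shell command to move; the robot and the scene stay as the last step left them, time stands still between calls to the robot, and variables do not carry over. Pictures are saved under pics/ and viewed, at most 10 in all, crops included, and the job is handed in when it is done.

```bash
mkdir -p pics; cat > h.py <<'E'
import numpy as np, cv2
from bench import r, eyes, job
from scipy.spatial.transform import Rotation as R
def snap(n,f):
    c=eyes.camera(n); np.savez(f'pics/{f}.npz',**c); cv2.imwrite(f'pics/{f}.png',c['pixels'][:,:,::-1]); return c
def load(f): return np.load(f'pics/{f}.npz')
def ray(c,u,v,z):
    d=c['extrinsics'][:3,:3]@np.array([(u-c['cx'])/c['fx'],(v-c['cy'])/c['fy'],1]); o=c['extrinsics'][:3,3]
    return o+d*(z-o[2])/d[2]
def proj(c,p):
    T=np.linalg.inv(c['extrinsics']); q=T[:3,:3]@np.array(p)+T[:3,3]; return np.array([c['fx']*q[0]/q[2]+c['cx'],c['fy']*q[1]/q[2]+c['cy']])
E
python3 - <<'E'
from h import *
c=snap('top','top1'); s=snap('scene','scene1')
print(c['extrinsics'].round(3),c['fx']); print(s['extrinsics'].round(3))
print(r.read_state())
E
```

```text
[[-0.004 -0.998  0.055  0.414]
 [-1.     0.003 -0.022  0.021]
 [ 0.022 -0.055 -0.998  1.179]
 [ 0.     0.     0.     1.   ]] 443.299852780172
[[ 0.78  -0.452  0.434 -0.098]
 [-0.626 -0.554  0.548 -0.743]
 [-0.007 -0.699 -0.715  1.093]
 [ 0.     0.     0.     1.   ]]
{'time': 0.1, 'joint_positions': array([-1.15661358,  0.33281953, -0.06469544,  1.46084641,  0.02157905,
        1.3499076 , -0.08853278]), 'joint_vel': array([-0.00099109, -0.00301536,  0.0002333 , -0.00124061, -0.00191455,
       -0.00031909,  0.00054692]), 'joint_torque': array([ 1.78875784e-03, -6.24541998e+01,  2.47969909e-02, -3.90720248e+01,
       -6.13710377e-02,  3.65045713e-02,  7.03322166e-05]), 'ee_pos': array([0.264337  , 0.56622531, 0.40403177]), 'eef_rot': array([ 2.16670526e-01,  9.76244575e-01, -6.31924540e-04, -1.20269884e-04]), 'ft_force': array([-0.62429092, -0.06219654, -0.23355027]), 'torque': array([-0.03006404,  0.01561987,  0.0003992 ]), 'grip_force': 0.0, 'width': 0.08692688556547035}
```

View pics/top1.png

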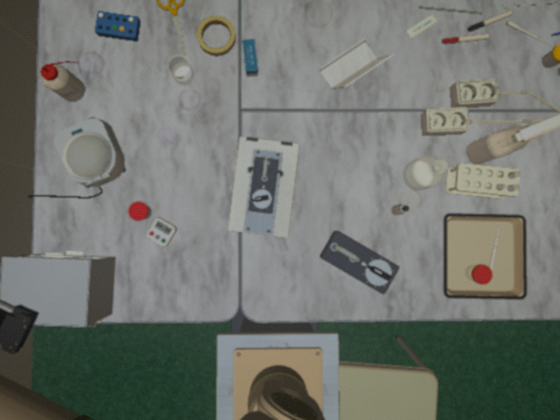

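View pics/scene1.png

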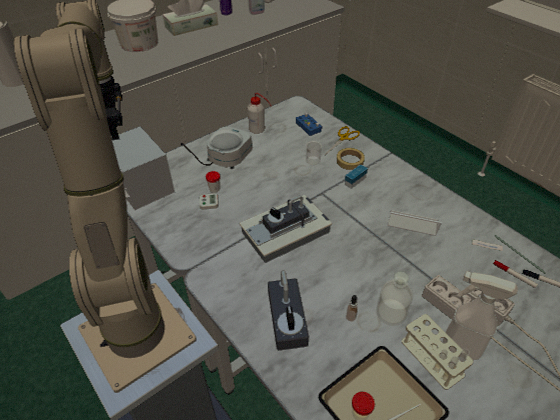

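The top view shows the safe at about (264,188), with its dial at (262,199) and shackle near (265,168). The decoy lock is at (360,262), the cup at (138,211), the timer at (162,232) and the bottle at (402,209). I'll zoom in on the lock.

```bash
python3 - <<'E'
from h import *
a=cv2.imread('pics/top1.png')[130:245,222:306]; a=cv2.resize(a,None,fx=5,fy=5,interpolation=cv2.INTER_CUBIC)
b=cv2.imread('pics/scene1.png')[185:265,235:335]; b=cv2.resize(b,None,fx=3.7,fy=3.7,interpolation=cv2.INTER_CUBIC)
o=np.zeros((600,800,3),np.uint8); o[:575,:420]=a; o[:296,425:795]=b; cv2.imwrite('pics/crop1.png',o)
E
```

```text
(no output)
```

View pics/crop1.png

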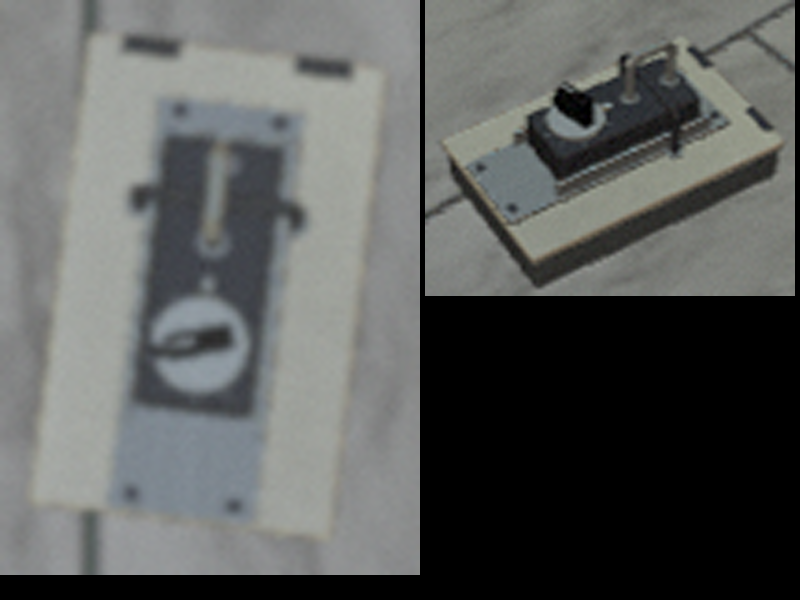

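```bash
python3 - <<'E'
from h import *
c=load('top1'); f=lambda u,v,z: ray(c,222+u/5,130+v/5,z)
K=[f(*p,.045) for p in [(88,35),(385,68),(330,538),(32,503)]]
K=np.array(K); print(K.round(4), K.mean(0))
e=(K[0]+K[1]-K[2]-K[3])/2; print(np.linalg.norm(e), np.linalg.norm(K[0]-K[1]), 'yaw',np.arctan2(e[1],e[0]))
y=np.arctan2(e[1],e[0]); x=np.array([np.cos(y),np.sin(y),0])
m=K.mean(0)
print('dial pred',m-.036*x,'disc meas',f(200,343,.092)); 
a,b=f(150,347,.1),f(235,338,.119); d=a-b; a2=f(150,347,.119)-b
for q in(d,a2): print('ptr',np.arctan2(q[1],q[0])-y)
print('bow',m+.036*x, 'meas', (f(217,145,.130)+f(212,235,.13))/2)
s=r.read_state(); print(R.from_quat(s['eef_rot']).as_matrix().round(3))
E
```

```text
[[ 0.6611  0.0954  0.045 ]
 [ 0.644  -0.058   0.045 ]
 [ 0.4015 -0.0283  0.045 ]
 [ 0.4199  0.1237  0.045 ]] [0.53162523 0.03318687 0.045     ]
0.24362773404054688 0.15438744312419245 yaw -0.11936707134018092
dial pred [0.4958814  0.03747389 0.045     ] disc meas [0.49789979 0.03721482 0.092     ]
ptr 1.7575802800089206
ptr 1.7937839100407365
bow [0.56736906 0.02889985 0.045     ] meas [0.56805314 0.02961475 0.13      ]
[[-0.906  0.423 -0.001]
 [ 0.423  0.906 -0.001]
 [-0.    -0.001 -1.   ]]
```

```bash
python3 -m inch '[[-0.72,-0.63,0,0,0,0],[-0.72,-0.63,0,0,0,0],[-0.72,-0.63,0,0,0,0],[-0.72,-0.63,0,0,0,0],[-0.72,-0.63,0,0,0,0]]' -0.31 20 && python3 -m inch '[[-0.72,-0.63,0,0,0,0],[-0.72,-0.63,0,0,0,0],[-0.72,-0.63,0,0,0,0],[-0.72,-0.63,0,0,0,0],[-0.72,-0.63,0,0,0,0]]' && python3 -m inch '[[-0.7,-0.6,0,0,0,0],[-0.7,-0.6,0,0,0,0],[-0.7,-0.6,0,0,0,0],[0,0,0,0,0,0.9],[0,0,0,0,0,0.9]]' && python3 -m inch '[[0,0,0,0,0,1],[0,0,0,0,0,1],[0,0,0,0,0,1],[0,0,0,0,0,1],[0,0,0,0,0,1]]'
```

```text
time: 0.52
ee_pos: [0.342, 0.3894, 0.4044]
eef_rot: [0.217, 0.976, -0.0, -0.0]
ft_force: [0.8, 0.5, 0.7]
width: 0.0616
grip_force: 0.0
time: 0.93
ee_pos: [0.419, 0.2142, 0.4046]
eef_rot: [0.217, 0.976, 0.0, -0.0]
ft_force: [-0.1, -0.3, -0.2]
width: 0.0329
grip_force: 0.0
time: 1.35
ee_pos: [0.465, 0.1129, 0.4045]
eef_rot: [0.325, 0.946, -0.0, -0.0]
ft_force: [-1.3, 0.9, 0.1]
width: 0.03
grip_force: 0.0
time: 1.77
ee_pos: [0.4643, 0.1154, 0.4044]
eef_rot: [0.589, 0.808, -0.0, -0.0]
ft_force: [-0.7, -0.1, -0.3]
width: 0.0299
grip_force: 0.0
```

```bash
cat >> h.py <<'E'
def go(p,ya=None):
    s=r.read_state(); M=R.from_quat(s['eef_rot']).as_matrix()
    print('shift units',(M.T@(np.array(p)-s['ee_pos'])/.04).round(2),'tool y ang',np.arctan2(M[1,1],M[0,1]).round(4),'tilt',M[:,2].round(4))
    if ya is not None: print('turn units', ((np.arctan2(M[1,1],M[0,1])-ya)/.12).round(2))
    print(s['ft_force'].round(2),s['torque'].round(2),s['grip_force'],s['width'],s['time'])
E
python3 - <<'E'
from h import *
go([.497,.0373,.404],.195)
c=snap('wrist','w1'); print(c['extrinsics'].round(3),c['fx'])
E
```

```text
shift units [-2.11  0.18  0.01] tool y ang 0.3121 tilt [-6.e-04 -2.e-04 -1.e+00]
turn units 0.98
[-0.67 -0.12 -0.31] [-0.07  0.02 -0.04] 0.0 0.029940068286988277 1.7667
[[ 0.952  0.296  0.083  0.441]
 [ 0.307 -0.915 -0.261  0.186]
 [-0.001  0.274 -0.962  0.384]
 [ 0.     0.     0.     1.   ]] 362.4070201300133
```

View pics/w1.png

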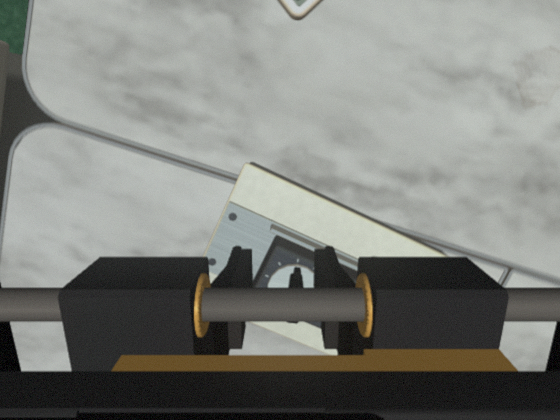

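The wrist view shows the dial's bar, seen end-on, between the open fingers at (296,275), with the pointer nose towards the camera (+y).

```bash
python3 -m inch '[[-0.7,0.06,0,0,0,0],[-0.7,0.06,0,0,0,0],[-0.7,0.06,0,0,0,0],[0,0,0,0,0,0.98],[0,0,0,0,0,0]]' && python3 -m inch '[[0,0,0.5,0,0,0],[0,0,0.5,0,0,0],[0,0,0,0,0,0],[0,0,0,0,0,0],[0,0,0,0,0,0]]' && python3 - <<'E'
from h import *
go([.497,.0373,.279],.195)
c=snap('wrist','w2')
a=c['pixels'][200:420,130:430,::-1]; cv2.imwrite('pics/w2c.png',cv2.resize(a,None,fx=2.6,fy=2.6,interpolation=cv2.INTER_CUBIC))
for p in [(.497,.0373,.092),(.497,.0373,.119)]: print(proj(c,p))
E
```

```text
time: 2.23
ee_pos: [0.4977, 0.0363, 0.4045]
eef_rot: [0.635, 0.772, -0.0, -0.0]
ft_force: [0.4, 1.0, 0.4]
width: 0.03
grip_force: 0.0
time: 2.65
ee_pos: [0.4976, 0.0384, 0.3656]
eef_rot: [0.632, 0.775, 0.0, 0.0]
ft_force: [0.6, -0.7, 0.1]
width: 0.0302
grip_force: 0.0
shift units [-0.02 -0.02  2.17] tool y ang 0.2033 tilt [ 6.e-04  3.e-04 -1.e+00]
turn units 0.07
[ 0.55 -0.71  0.08] [-0.09  0.04 -0.02] 0.0 0.030201869715868992 2.65
[281.25676552 214.27664231]
[281.09823628 225.96913301]
```

View pics/w2c.png

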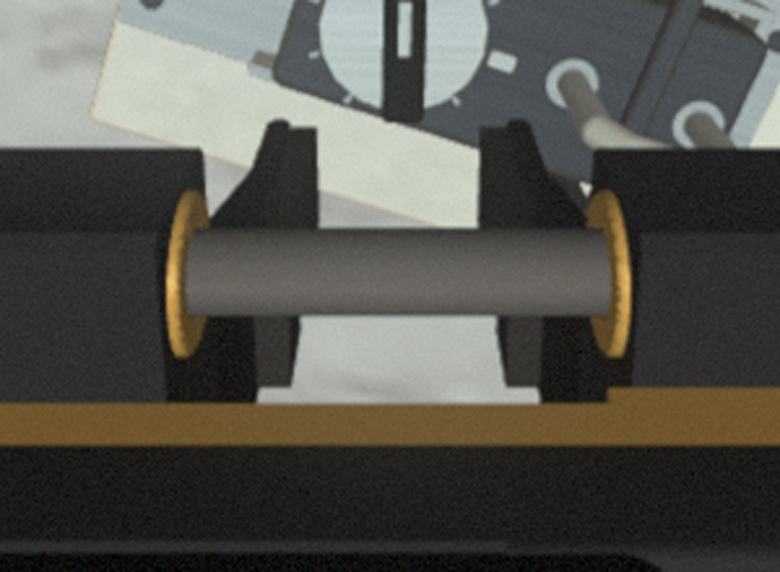

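The wrist crop shows the bar vertical at crop x=404, with the finger gap centred at 399, so gripper and bar are aligned to about 1 mm. The light line is on the bar, and the index rib is at crop (502,62). Next I go down and grip.

```bash
python3 -m inch '[[0,0.03,0.5,0,0,0.05],[0,0,0.5,0,0,0],[0,0,0.5,0,0,0],[0,0,0.4,0,0,0],[0,0,0.27,0,0,0]]' && python3 -m inch '[[0,0,0,0,0,0],[0,0,0,0,0,0],[0,0,0,0,0,0],[0,0,0,0,0,0],[0,0,0,0,0,0]]' -1 20 && python3 - <<'E'
from h import *
go([.497,.0373,.279],.195)
E
```

```text
time: 3.12
ee_pos: [0.4987, 0.0383, 0.2774]
eef_rot: [0.635, 0.773, 0.0, -0.0]
ft_force: [0.5, 0.5, 0.5]
width: 0.0301
grip_force: 0.0
time: 3.53
ee_pos: [0.4991, 0.0381, 0.2792]
eef_rot: [0.635, 0.772, 0.001, 0.0]
ft_force: [-1.0, 0.4, 7.1]
width: 0.0112
grip_force: 20.0
shift units [-0.01 -0.06  0.  ] tool y ang 0.1944 tilt [ 1.8e-03  8.0e-04 -1.0e+00]
turn units -0.01
[-0.96  0.37  7.08] [-0.06  0.29 -0.05] 20.00328772002831 0.01115951328204994 3.5333
```

```bash
S='from h import *; go([.4985,.0383,.279],-1.69)'; python3 -m inch '[[0,0,0,0,0,0.9],[0,0,0,0,0,0.9],[0,0,0,0,0,0.9],[0,0,0,0,0,0.9],[0,0,0,0,0,0.9]]' && python3 -c "$S" && python3 -m inch '[[0,0,0,0,0,0.9],[0,0,0,0,0,0.9],[0,0,0,0,0,0.9],[0,0,0,0,0,0.9],[0,0,0,0,0,0.9]]' && python3 -c "$S"
```

```text
time: 3.95
ee_pos: [0.4987, 0.0382, 0.2791]
eef_rot: [0.82, 0.573, 0.0, -0.0]
ft_force: [-5.9, 0.1, 10.8]
width: 0.0111
grip_force: 20.0
shift units [ 0.   -0.01  0.  ] tool y ang -0.3509 tilt [ 1.e-04  1.e-03 -1.e+00]
turn units 11.16
[-5.89  0.06 10.8 ] [-0.11  1.58 -0.09] 19.987805450800806 0.01114522991528918 3.95
time: 4.37
ee_pos: [0.4986, 0.0383, 0.2788]
eef_rot: [0.943, 0.334, -0.0, -0.0]
ft_force: [-5.9, -0.8, 9.3]
width: 0.0153
grip_force: 26.1
shift units [-0. -0. -0.] tool y ang -0.8896 tilt [-2.e-04  5.e-04 -1.e+00]
turn units 6.67
[-5.94 -0.75  9.33] [-0.12  1.3   0.78] 26.111552340444177 0.015290106942232819 4.3667
```

```bash
python3 - <<'E'
from h import *
c=snap('wrist','w3'); s=snap('scene','s3')
a=c['pixels'][130:420,130:430,::-1]; b=s['pixels'][140:270,210:350,::-1]
o=np.zeros((580,800,3),np.uint8); o[:406,:420]=cv2.resize(a,(420,406)); o[:353,420:]=cv2.resize(b,(380,353),interpolation=cv2.INTER_CUBIC); cv2.imwrite('pics/v3.png',o)
E
```

```text
(no output)
```

View pics/v3.png

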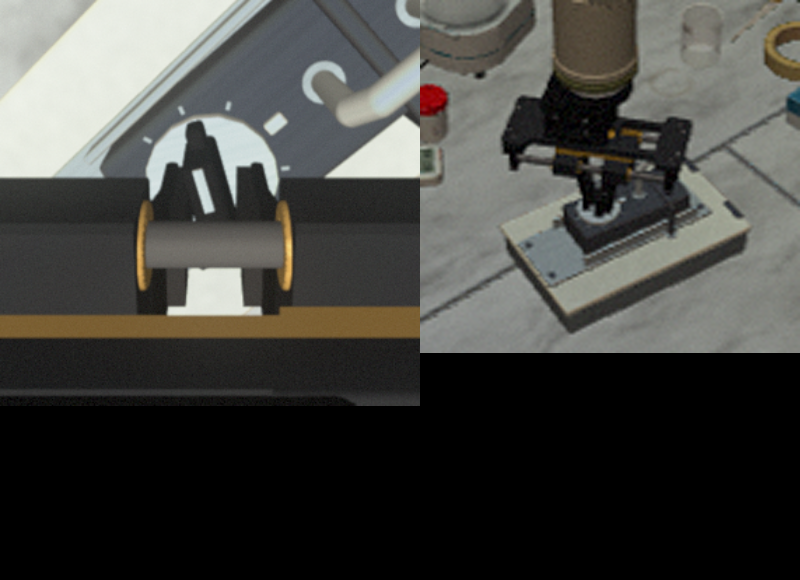

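The gripper has turned further than the bar. The bar sits skewed by about 15° in the fingers (line from (198,172) to (210,213)), so the dial is resisting, and the fingertips feel an upward force. I'll release, let the dial settle in its notch, rise 3 mm, realign and regrip harder.

```bash
S='from h import *; go([.4985,.0383,.282],-.435)'; python3 -m inch '[[0,0,0,0,0,0],[0,0,0,0,0,0],[0,0,-0.05,0,0,0],[0,0,-0.05,0,0,0],[0,0,0,0,0,0]]' -0.31 && python3 -c "$S" && python3 -m inch '[[0,0,0,0,0,-0.9],[0,0,0,0,0,-0.9],[0,0,0,0,0,-1],[0,0,0,0,0,-1],[0,0,0,0,0,0]]' && python3 -c "$S"; python3 - <<'E'
from h import *
c=snap('wrist','w4'); 
a=c['pixels'][150:420,130:430,::-1]; cv2.imwrite('pics/w4c.png',cv2.resize(a,(660,594),interpolation=cv2.INTER_CUBIC))
E
```

```text
time: 4.88
ee_pos: [0.4989, 0.038, 0.2825]
eef_rot: [0.942, 0.336, 0.0, 0.0]
ft_force: [-0.1, 0.1, 0.8]
width: 0.029
grip_force: 0.0
shift units [-0.   -0.01  0.01] tool y ang -0.8858 tilt [ 1.e-03  3.e-04 -1.e+00]
turn units -3.76
[-0.09  0.05  0.77] [-0.12  0.14  0.01] 0.0 0.028995017647259258 4.8833
time: 5.3
ee_pos: [0.4987, 0.038, 0.282]
eef_rot: [0.84, 0.543, 0.0, -0.0]
ft_force: [0.3, -0.7, -0.0]
width: 0.0298
grip_force: 0.0
shift units [ 0.   -0.01 -0.  ] tool y ang -0.4239 tilt [ 2.e-04  2.e-04 -1.e+00]
turn units 0.09
[ 0.27 -0.71 -0.02] [-0.11  0.09 -0.06] 0.0 0.029790928027428352 5.3
```

View pics/w4c.png

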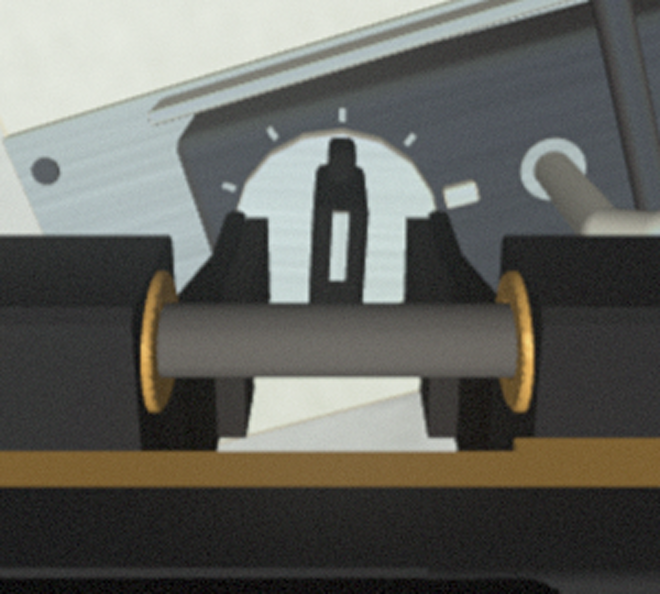

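The pointer sits at the tick at (342,112), two ticks from the index rib at (462,193). So the dial is at 1.257, and the bar is aligned and centred. I'll regrip and turn more slowly.

```bash
S='from h import *; go([.4985,.0383,.282],-1.69)'; python3 -m inch '[[0,0,0,0,0,0],[0,0,0,0,0,0],[0,0,0,0,0,0],[0,0,0,0,0,0],[0,0,0,0,0,0]]' -1 40 && python3 -c "$S" && python3 -m inch '[[0,0,0,0,0,0.5],[0,0,0,0,0,0.5],[0,0,0,0,0,0.5],[0,0,0,0,0,0.5],[0,0,0,0,0,0.5]]' && python3 -c "$S" && python3 -m inch '[[0,0,0,0,0,0.5],[0,0,0,0,0,0.5],[0,0,0,0,0,0.5],[0,0,0,0,0,0.5],[0,0,0,0,0,0.5]]' && python3 -c "$S"
```

```text
time: 5.77
ee_pos: [0.4987, 0.038, 0.2819]
eef_rot: [0.842, 0.54, -0.0, 0.0]
ft_force: [0.3, -0.3, -0.3]
width: 0.0105
grip_force: 39.7
shift units [ 0.   -0.01 -0.  ] tool y ang -0.4307 tilt [-0. -0. -1.]
turn units 10.49
[ 0.32 -0.32 -0.27] [-0.25  0.06 -0.12] 39.719953536987305 0.010452502745794444 5.7667
time: 6.18
ee_pos: [0.4984, 0.0383, 0.2819]
eef_rot: [0.913, 0.407, -0.0, -0.0]
ft_force: [-2.9, -0.3, 3.3]
width: 0.0104
grip_force: 41.0
shift units [ 0.  0. -0.] tool y ang -0.7316 tilt [-8.e-04 -2.e-04 -1.e+00]
turn units 7.99
[-2.94 -0.29  3.32] [-0.19  0.65  0.79] 40.97084641456604 0.010411229090474752 6.1833
time: 6.6
ee_pos: [0.4984, 0.0381, 0.2819]
eef_rot: [0.964, 0.266, -0.001, -0.0]
ft_force: [-3.1, 0.8, 2.3]
width: 0.0102
grip_force: 40.0
shift units [ 0.01 -0.   -0.  ] tool y ang -1.0333 tilt [-1.2e-03  2.0e-04 -1.0e+00]
turn units 5.47
[-3.11  0.78  2.33] [0.03 0.82 0.03] 39.980599880218506 0.010214844072701814 6.6
```

```bash
S='from h import *; go([.4985,.0383,.282],-1.69)'; python3 -m inch '[[0,0,0,0,0,0.5],[0,0,0,0,0,0.5],[0,0,0,0,0,0.5],[0,0,0,0,0,0.5],[0,0,0,0,0,0.5]]' && python3 -c "$S" && python3 -m inch '[[0,0,0,0,0,0.6],[0,0,0,0,0,0.6],[0,0,0,0,0,0.6],[0,0,0,0,0,0.6],[0,0,0,0,0,0.56]]' && python3 -c "$S" && python3 -m inch '[[0,0,0,0,0,0],[0,0,0,0,0,0],[0,0,0,0,0,0],[0,0,-0.5,0,0,0],[0,0,-0.5,0,0,0]]' -0.31 && python3 -m inch '[[0,0,-0.5,0,0,0],[0,0,-0.5,0,0,0],[0,0,0,0,0,0],[0,0,0,0,0,0],[0,0,0,0,0,0]]' && python3 -c "$S";  python3 - <<'E'
from h import *
c=snap('wrist','w5'); 
a=c['pixels'][150:420,130:430,::-1]; cv2.imwrite('pics/w5c.png',cv2.resize(a,(660,594),interpolation=cv2.INTER_CUBIC))
E
```

```text
time: 7.02
ee_pos: [0.4983, 0.0395, 0.2819]
eef_rot: [0.993, 0.12, -0.0, -0.001]
ft_force: [-4.5, 4.3, 3.2]
width: 0.011
grip_force: 40.9
shift units [-0.    0.03 -0.  ] tool y ang -1.3305 tilt [-0.0011  0.0014 -1.    ]
turn units 3.0
[-4.55  4.27  3.15] [0.94 0.98 0.73] 40.89863955974579 0.01098430735688733 7.0167
time: 7.43
ee_pos: [0.4982, 0.0392, 0.2819]
eef_rot: [0.998, -0.058, -0.001, -0.001]
ft_force: [-4.4, 3.6, 3.1]
width: 0.0105
grip_force: 40.0
shift units [ 0.01  0.02 -0.  ] tool y ang -1.6878 tilt [-0.0017  0.0017 -1.    ]
turn units 0.02
[-4.38  3.64  3.13] [1.06 1.11 0.19] 40.04749953746796 0.010530830175443671 7.4333
time: 7.85
ee_pos: [0.4983, 0.0378, 0.3216]
eef_rot: [0.998, -0.057, -0.001, 0.001]
ft_force: [0.5, -0.4, 0.2]
width: 0.029
grip_force: 0.0
time: 8.27
ee_pos: [0.4985, 0.038, 0.3614]
eef_rot: [0.998, -0.057, -0.0, 0.0]
ft_force: [0.2, 0.0, -1.0]
width: 0.0301
grip_force: 0.0
shift units [-0.   -0.01  1.99] tool y ang -1.6845 tilt [-4.e-04 -0.e+00 -1.e+00]
turn units 0.05
[ 0.16  0.02 -0.99] [-0.02  0.18  0.02] 0.0 0.030059704335403278 8.2667
```

View pics/w5c.png

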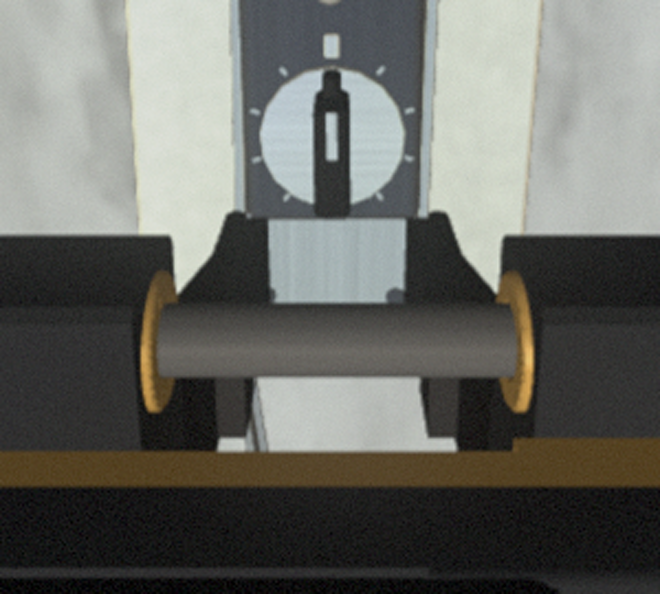

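The pointer nose (332,75) is lined up with the index rib (332,46), so the dial is in the index notch. Next is the bow.

```bash
S='from h import *; go([.569,.029,.294],-1.69)'; python3 -m inch '[[0.6,0,0,0,0,0.05],[0.6,0,0,0,0,0],[0.57,0,0,0,0,0],[0,0,0,0,0,0],[0,0,0,0,0,0]]' && python3 -c "$S"; python3 - <<'E'
from h import *
c=snap('wrist','w6'); s=snap('scene','s6')
a=c['pixels'][130:420,130:430,::-1]; b=s['pixels'][140:270,210:350,::-1]
o=np.zeros((410,800,3),np.uint8); o[:406,:420]=cv2.resize(a,(420,406)); o[:353,420:]=cv2.resize(b,(380,353),interpolation=cv2.INTER_CUBIC); cv2.imwrite('pics/v6.png',o)
E
```

```text
time: 8.73
ee_pos: [0.5693, 0.0295, 0.3604]
eef_rot: [0.998, -0.06, -0.001, 0.001]
ft_force: [-0.8, 0.0, 0.3]
width: 0.0304
grip_force: 0.0
shift units [-0.    0.01  1.66] tool y ang -1.6915 tilt [-0.0023 -0.0019 -1.    ]
turn units -0.01
[-0.83  0.01  0.25] [-0.06  0.16 -0.01] 0.0 0.030445899810625815 8.7333
```

View pics/v6.png

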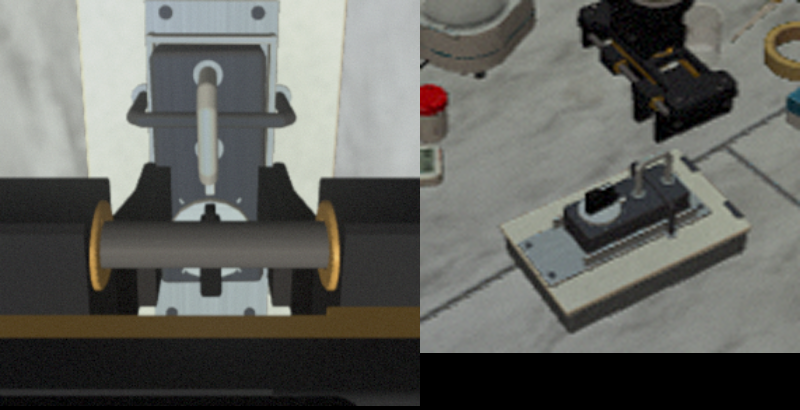

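The bow (208,130) lies along the tool between the fingers, about 2 mm left of the gap's centre at 215. I'll descend and grip it, then pull up.

```bash
S='from h import *; go([.569,.029,.294],-1.69)'; python3 -m inch '[[0,-0.04,0.5,0,0,0],[0,0,0.5,0,0,0],[0,0,0.4,0,0,0],[0,0,0.26,0,0,0],[0,0,0,0,0,0]]' && python3 -c "$S" && python3 -m inch '[[0,0,0,0,0,0],[0,0,0,0,0,0],[0,0,0,0,0,0],[0,0,0,0,0,0],[0,0,0,0,0,0]]' -1 50 && python3 -c "$S" && python3 -m inch '[[0,0,-0.1,0,0,0],[0,0,-0.1,0,0,0],[0,0,-0.1,0,0,0],[0,0,0,0,0,0],[0,0,0,0,0,0]]' && python3 -c "$S"
```

```text
time: 9.25
ee_pos: [0.5679, 0.0316, 0.2936]
eef_rot: [0.998, -0.06, -0.002, 0.0]
ft_force: [0.2, 0.8, -0.1]
width: 0.0299
grip_force: 0.0
shift units [ 0.03  0.06 -0.01] tool y ang -1.6904 tilt [-3.4e-03 -2.0e-04 -1.0e+00]
turn units -0.0
[ 0.16  0.79 -0.05] [-0.01  0.2  -0.02] 0.0 0.029943658060631057 9.25
time: 9.67
ee_pos: [0.5694, 0.0316, 0.2963]
eef_rot: [0.998, -0.06, 0.001, -0.001]
ft_force: [-0.5, 0.8, 3.5]
width: 0.0077
grip_force: 49.9
shift units [-0.    0.07  0.06] tool y ang -1.6905 tilt [ 1.3e-03  9.0e-04 -1.0e+00]
turn units -0.0
[-0.52  0.77  3.53] [0.25 0.15 0.04] 49.89506106823683 0.0076741002958829975 9.6667
time: 10.08
ee_pos: [0.5692, 0.0313, 0.308]
eef_rot: [0.998, -0.06, 0.0, -0.0]
ft_force: [-0.3, 1.0, 1.0]
width: 0.0077
grip_force: 49.9
shift units [0.   0.06 0.35] tool y ang -1.6909 tilt [ 4.e-04  4.e-04 -1.e+00]
turn units -0.01
[-0.29  0.99  0.99] [0.1  0.29 0.06] 49.88619877025485 0.0076573228912051264 10.0833
```

```bash
S='from h import *; go([.569,.029,.328],-1.69)'; python3 -m inch '[[0,0,-0.1,0,0,0],[0,0,-0.1,0,0,0],[0,0,-0.1,0,0,0],[0,0,-0.1,0,0,0],[0,0,0,0,0,0]]' && python3 -c "$S" && python3 -m inch '[[0,0,-0.05,0,0,0],[0,0,-0.05,0,0,0],[0,0,0,0,0,0],[0,0,0,0,0,0],[0,0,0,0,0,0]]' && python3 -c "$S"
python3 - <<'E'
from h import *
c=snap('wrist','w7'); s=snap('scene','s7')
a=c['pixels'][130:420,130:430,::-1]; b=s['pixels'][140:270,210:350,::-1]
o=np.zeros((410,800,3),np.uint8); o[:406,:420]=cv2.resize(a,(420,406)); o[:353,420:]=cv2.resize(b,(380,353),interpolation=cv2.INTER_CUBIC); cv2.imwrite('pics/v7.png',o)
E
```

```text
time: 10.5
ee_pos: [0.5692, 0.0312, 0.3244]
eef_rot: [0.998, -0.06, 0.0, -0.0]
ft_force: [-2.9, 0.4, 0.8]
width: 0.0076
grip_force: 49.9
shift units [ 0.    0.05 -0.09] tool y ang -1.6909 tilt [ 4.e-04  3.e-04 -1.e+00]
turn units -0.01
[-2.89  0.38  0.79] [ 0.02  0.68 -0.08] 49.874863140285015 0.007615303748382909 10.5
time: 10.92
ee_pos: [0.5692, 0.0313, 0.3276]
eef_rot: [0.998, -0.06, -0.0, -0.0]
ft_force: [-1.9, 0.7, 0.8]
width: 0.0076
grip_force: 49.9
shift units [ 0.    0.06 -0.01] tool y ang -1.6908 tilt [-0.e+00  1.e-04 -1.e+00]
turn units -0.01
[-1.87  0.67  0.78] [-0.01  0.52 -0.01] 49.8806868866086 0.007637103021849387 10.9167
```

View pics/v7.png

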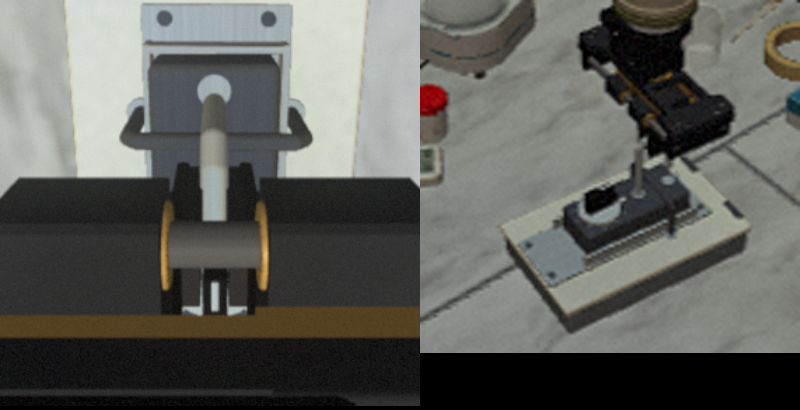

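The shackle is drawn out. In the scene crop the tall heel leg stands at (638,170) and the toe hole at (668,180) is empty; in the wrist crop the toe end is clear above its hole at (213,90). I've used all my pictures, so from here I go by the numbers. First I look for the stop.

```bash
S='from h import *; go([.569,.029,.328],-1.69)'; python3 -m inch '[[0,0,-0.03,0,0,0],[0,0,0,0,0,0],[0,0,0,0,0,0],[0,0,0,0,0,0],[0,0,0,0,0,0]]' && python3 -c "$S"
```

```text
time: 11.43
ee_pos: [0.5692, 0.0313, 0.3286]
eef_rot: [0.998, -0.06, -0.0, 0.0]
ft_force: [0.9, 0.9, -3.4]
width: 0.0072
grip_force: 49.9
shift units [0.   0.06 0.01] tool y ang -1.6908 tilt [-1.e-04 -1.e-04 -1.e+00]
turn units -0.01
[ 0.93  0.85 -3.45] [-0.05  0.01  0.05] 49.896260937675834 0.007169754388159749 11.4333
```

```bash
S='from h import *; go([.469,.043,.328],-1.69)'; python3 -m inch '[[0,0,0,0,0,0],[-0.15,0,0,0,0,0],[-0.15,0,0,0,0,0],[-0.15,0,0,0,0,0],[-0.15,0,0,0,0,0]]' -1 60 && python3 -c "$S" && python3 -m inch '[[-0.2,0,0,0,0,0],[-0.2,0,0,0,0,0],[-0.2,0,0,0,0,0],[-0.2,0,0,0,0,0],[-0.2,0,0,0,0,0]]' && python3 -c "$S"
```

```text
time: 11.85
ee_pos: [0.5445, 0.0343, 0.3287]
eef_rot: [0.998, -0.06, -0.0, -0.0]
ft_force: [2.3, -0.6, -3.7]
width: 0.0069
grip_force: 59.9
shift units [-1.9   0.01  0.02] tool y ang -1.6907 tilt [-2.e-04  2.e-04 -1.e+00]
turn units -0.01
[ 2.26 -0.65 -3.67] [-0.09 -0.04 -0.02] 59.85896062105894 0.0068740838322482595 11.85
time: 12.27
ee_pos: [0.5047, 0.0391, 0.3287]
eef_rot: [0.998, -0.06, -0.0, -0.0]
ft_force: [-0.2, 0.2, -3.9]
width: 0.0073
grip_force: 59.9
shift units [-0.9   0.01  0.02] tool y ang -1.6907 tilt [-0.e+00  3.e-04 -1.e+00]
turn units -0.01
[-0.19  0.17 -3.87] [-0.05 -0.04  0.02] 59.86008480191231 0.007343931791402804 12.2667
```

Sliding freely. I'll continue back, then lift slowly.

```bash
S='from h import *; go([.469,.043,.328],-1.69)'; python3 -m inch '[[-0.2,0,0,0,0,0],[-0.2,0,0,0,0,0],[-0.2,0,0,0,0,0],[-0.2,0,0,0,0,0],[0,0,0,0,0,0]]' && python3 -c "$S" && python3 -m inch '[[0,0,-0.05,0,0,0],[0,0,-0.1,0,0,0],[0,0,-0.1,0,0,0],[0,0,-0.1,0,0,0],[0,0,-0.1,0,0,0]]' && python3 -c "$S"
```

```text
time: 12.68
ee_pos: [0.4726, 0.0429, 0.3287]
eef_rot: [0.998, -0.06, -0.0, -0.0]
ft_force: [-0.6, 0.2, -4.0]
width: 0.0073
grip_force: 59.9
shift units [-0.09  0.01  0.02] tool y ang -1.6905 tilt [-8.e-04  8.e-04 -1.e+00]
turn units -0.0
[-0.61  0.21 -4.01] [-0.03  0.25 -0.07] 59.85177297145128 0.0072772110873148225 12.6833
time: 13.1
ee_pos: [0.4741, 0.0428, 0.3472]
eef_rot: [0.998, -0.06, 0.0, 0.0]
ft_force: [0.9, 0.8, -4.9]
width: 0.0073
grip_force: 59.9
shift units [-0.13  0.01  0.48] tool y ang -1.6911 tilt [ 0.e+00 -2.e-04 -1.e+00]
turn units -0.01
[ 0.93  0.81 -4.87] [-0.03  0.09 -0.02] 59.86192597076297 0.007338246227203871 13.1
```

```bash
python3 -m inch '[[0,0,-0.3,0,0,0],[0,0,-0.4,0,0,0],[0,0,-0.4,0,0,0],[0,0,-0.4,0,0,0],[0,0,-0.4,0,0,0]]' && python3 -m inch '[[0,0,-0.4,0,0,0],[0,0,-0.4,0,0,0],[0,0,-0.4,0,0,0],[0,0,-0.2,0,0,0],[0,0,0,0,0,0]]' && python3 -m inch '[[0,0,0,0,0,0],[0,0,0,0,0,0],[0,0,0,0,0,0],[0,0,0,0,0,0],[0,0,0,0,0,0]]' &&  python3 - <<'E'
from h import *
go([.469,.043,.475],-1.69)
T=r.read_state()['ee_pos']; x=np.array([np.cos(-.12),np.sin(-.12),0]); y=np.array([-x[1],x[0],0]); z=np.array([0,0,1])
# predicted lock (level) vs image: body silhouette in scene view
o=T-[0,0,.164+.112]-.036*x; print('underside z',o[2])
s=snap('scene','s8'); q=np.ascontiguousarray(s['pixels']); g=q.astype(int)
for n,p in dict(dial_lo=(-68,-30,0),dial_up=(-68,-30,36),dl2=(-68,30,36),sh_lo=(68,-30,0),sh_up=(68,-30,36),sh2=(68,30,36),disc=(-36,0,42)).items():
    print(n,proj(s,o+(p[0]*x+p[1]*y+p[2]*z)/1000).round(1))
u,v=proj(s,o+.018*z).astype(int)
# dark mask columns: bottom edge per column of near long face
for X in range(u-45,u+50,6):
    col=g[v-35:v+45,X].max(1); print(X,' '.join(f'{k}' for k in col[::3]))
E
```

```text
time: 13.52
ee_pos: [0.4739, 0.0427, 0.4238]
eef_rot: [0.998, -0.06, 0.0, -0.0]
ft_force: [0.6, 0.7, -4.9]
width: 0.0076
grip_force: 59.9
time: 13.93
ee_pos: [0.4742, 0.0427, 0.4804]
eef_rot: [0.998, -0.06, 0.001, -0.001]
ft_force: [-0.4, -0.1, -4.4]
width: 0.0076
grip_force: 59.9
time: 14.35
ee_pos: [0.4738, 0.0429, 0.4782]
eef_rot: [0.998, -0.06, -0.0, 0.0]
ft_force: [-0.4, 0.5, -4.5]
width: 0.0073
grip_force: 59.9
shift units [-0.12  0.01  0.08] tool y ang -1.6908 tilt [-8.e-04 -3.e-04 -1.e+00]
turn units -0.01
[-0.36  0.52 -4.45] [-0.03  0.11 -0.03] 59.8633018322289 0.0072723763678955245 14.35
underside z 0.20222477806510875
dial_lo [239.5 212.4]
dial_up [238.5 202.8]
dl2 [228.1 189.9]
sh_lo [282.2 194.1]
sh_up [282.1 184.5]
sh2 [270.9 172.5]
disc [243.6 190.3]
210 76 87 123 94 134 116 144 147 119 102 101 97 113 93 101 98 154 97 140 136 129 128 127 127 130 134 126
216 102 59 97 138 134 127 147 146 83 93 87 84 106 150 150 160 118 89 135 128 131 119 124 130 133 123 131
222 96 96 93 93 130 132 126 120 135 134 128 133 126 142 137 135 135 137 137 134 134 123 127 134 126 128 132
228 93
[... 622 characters left out ...]
5 6 9 33 142 129 74 56 57 79 58 54 26 34 33 133 133 124 160 156 78 97 129 124 127 126
270 14 17 3 5 83 140 115 53 64 57 57 54 30 33 33 134 129 128 158 154 111 85 122 128 127 126 122
276 16 9 2 35 142 142 137 127 113 58 56 33 33 22 130 121 118 161 158 146 74 122 125 128 125 128 69
282 12 20 7 142 143 145 143 138 135 132 66 49 49 127 119 134 150 158 147 69 124 128 124 124 115 69 90
288 7 13 144 143 136 121 127 135 123 132 130 125 131 134 136 22 21 63 64 130 128 126 122 122 67 96 152
294 3 106 141 136 119 132 135 123 119 121 121 123 132 118 129 159 85 50 127 127 129 124 120 67 109 156 152
300 135 132 145 134 143 142 127 117 110 117 119 125 128 122 156 158 144 66 100 44 118 118 52 92 153 153 151
```

```bash
python3 - <<'E'
from h import *
s=load('s8'); g=cv2.GaussianBlur(s['pixels'].max(2),(3,3),0).astype(float)
o=np.array([.4738,.0429,.2022])-.036*np.array([np.cos(-.12),np.sin(-.12),0]); x=np.array([np.cos(-.12),np.sin(-.12),0]); y=np.array([-x[1],x[0],0])
a,b=[proj(s,o+k*x-.03*y) for k in(-.068,.068)]
P=[]
for X in range(242,281):
    e=a[1]+(X-a[0])*(b[1]-a[1])/(b[0]-a[0]); v=np.arange(int(e)-6,int(e)+8); c=g[v,X]
    i=np.where((c[:-1]<80)&(c[1:]>=80))[0]
    if len(i): i=i[0]; P.append((X,v[i]+(80-c[i])/(c[i+1]-c[i])-e))
P=np.array(P); d=P[:,1]; ok=abs(d-np.median(d))<1.5
k=np.polyfit(P[ok,0],d[ok],1); print(k, ok.sum(), 'px over length',k[0]*(b[0]-a[0]), 'pitch deg',np.degrees(k[0]*(b[0]-a[0])/9.6*.036/.136), d.round(1))
E
```

```text
[-0.01344318  3.54464905] 39 px over length -0.573776184383735 pitch deg -0.906478504144526 [ 0.2  0.3  0.1  0.2  0.3  0.4  0.3  0.3  0.3  0.2  0.1  0.   0.   0.2
  0.3  0.3  0.1  0.1 -0.  -0.1 -0.2 -0.2 -0.1  0.1  0.1 -0.  -0.1 -0.2
 -0.2 -0.1 -0.1 -0.1 -0.1 -0.1 -0.1 -0.1 -0.2 -0.2 -0.1]
```

The lock is level within about 1°, its underside is 0.20 m up, and the load is steady. I'm handing it in.

```bash
python3 -m inch '[[0,0,0,0,0,0],[0,0,0,0,0,0],[0,0,0,0,0,0],[0,0,0,0,0,0],[0,0,0,0,0,0]]' && python3 -c "from h import *; print(job.close_job())"
```

```text
time: 14.82
ee_pos: [0.4739, 0.0428, 0.4787]
eef_rot: [0.998, -0.06, 0.0, -0.0]
ft_force: [0.1, -0.1, -4.7]
width: 0.007
grip_force: 59.9
the job is handed in; nothing more can be done
None
```

The lock is open, drawn out from under the staple, and held level and still with its underside about 0.20 m above the table; the job was handed in at about 15 s and no verdict came back.

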